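# Open a tight tablet jar in the one-hand jar holder

## Task

Stand the large square tablet jar in the spring-jaw jar holder screwed to the desk and press it down until you feel it bottom. Braced there, unscrew its tight cap (anticlockwise), and once the thread has let go lift the cap straight off without pulling the jar back up. Finish still holding the cap level, a finger's breadth or two above the open mouth, and leave the other things on the desk where they are.

Things in the scene. Friction and masses are not known exactly. Their poses are not given: they have to be found in the camera images.
- jar_center (a point): Large square white jar, loose on the desk, cap screwed tight: body 58 x 58 mm, 64 mm high, then a shoulder to a round 40 mm neck, rim 98 mm above the underside; 109 mm tall with cap, about 0.3 kg. Can be lifted by its cap. Point: on the jar's axis, 49 mm above its underside; x, y square to the flat sides, z up. (small_jar, also square, is 44 mm wide.)
- cap_center (a point): The jar's round white ribbed cap: 55 mm diameter, 27 mm tall. Point: its centre, 95.5 mm above the jar's underside when tight; z up. Anticlockwise from above it rises 14 mm a turn and lets go after 2.0 to 2.4 rad in all. Takes about 0.3 N m at first (grip 30 N or more), little after 40 degrees; stays put when released half-way. Its skirt reaches 16 mm below the rim when tight.
- holder_seat (a point): Steel jar holder fixed to the desk: square nest of three upright plates with flared lips, 44 mm high, and a black sprung jaw on the fourth (-x) side. Point: centre of its floor, 8 mm above the desk, where the middle of the jar's underside rests; z up, x away from the jaw. 61 mm between the plates along y; the jar may go in any of its four ways round.
- holder_jaw_face (a point): Middle of the jaw's gripping face, 19 mm above the desk. The jaw starts 26 mm from the nest's centre (3 mm into the jar's place) and yields up to 8 mm against 4 to 8 N, pressing the jar to the plate opposite, 29.5 mm from the centre. Pushing the jar down past the jaw's sloped top takes 5 to 20 N until it stops on the floor; pulling it back out takes 8 to 16 N.
- small_jar: Small square white jar, 44 mm wide, 79 mm tall, loose: not to be moved. Origin under its centre.
- drops: Small round brown drops bottle, 42 mm in diameter, 85 mm tall, loose: not to be moved. Origin under its centre.
- cup: Clear plastic dose cup, 44 mm in diameter at the rim, 42 mm tall, loose: not to be moved. Origin under its centre.
- carton: Flat medicine carton, 55 x 100 x 28 mm, loose: not to be moved. Origin under its centre.
- tape: Roll of tape lying flat, 62 mm in diameter, 25 mm tall, loose: not to be moved. Origin under its centre.
Not all that is in view belongs to the job. Leave any red or yellow look-alike of the part that bears cap_center alone.

How it is judged:
By the outcome, as a careful person would: the job done as asked, in the order asked, and still so for the second after the job is handed in, while the arm keeps its last pose, push and grip.
It also fails if it takes over 64 s, if anything falls off the work surface, if the arm or the gripper's body presses on something with over 40 N, if the wrist force passes 120 N, or if a joint passes its speed limit or range.

## Robot

A 6-joint arm with a two-finger parallel gripper is mounted at the origin on the work surface. World frame = base frame: x ahead of the robot, y to its left, z up, the work surface at z = 0. Lengths are in m, angles in rad, forces in N, time in s.
With the tool pointing down it reaches from about 0.425 to 1.125 m from the base axis. Payload 14.9 kg.
Tool frame: the origin (TCP) lies midway between the tips of the shut fingers; the grasp point (between the pads) lies 19 mm behind it; z points along the fingers, y is the line along which they close (so a half turn about z gives the same grasp; the last joint's range is limited). The gripper opens to 91 mm and grips with 3 to 60 N. Pads are 32 mm wide; open, the fingers measure 118 mm over their backs; the gripper's body (76 mm by 178 mm) begins 60 mm behind the grasp point.
Start: joints at [-1.227, 0.379, 1.734, -0, 1.028, -0.033], TCP at [0.258, -0.651, 0.18] pointing down, gripper open.
Joint ranges: [-2.77, 2.77], [-0.74, 2.19], [0, 2.66], [-1.06, 4.2], [0.31, 2.87], [-3.08, 3.08]. Speed limits (rad/s): [1.89, 1.89, 2.39, 3.14, 3.14, 3.14].

## Interface

Orientations are given as a unit quaternion [x, y, z, w].
In Python, from rig import readout, get_image, get_calibration, job gives the robot as it stands. The module is installed in compiled form; this text tells all that it offers.
- The arm moves only by the tool drive_tool, never from a script. Its argument "increments" is a list of rows, each a list of 7 numbers: the shift along the world's x, y, z in cm, then the turn, a rotation vector about the world's x, y, z in rad, then the finger opening in cm, from 0 to 9.12. A call has 1 to 12 rows; each row is the pose to reach, as a shift and turn from the pose commanded when the call began; what a row does not reach only later rows make up. A row lasts 1/10 s, in which the tool goes at most 50 mm and 8.59 degrees, less where a joint would pass 70% of its speed; a pose out of reach is approached as far as the arm can. A call with a gripper value outside its range is refused whole. The fingers move at their own pace and stop on an object; "newtons" is the grip in N (left out, the last holds). Time passes only in rows, so rows that repeat a pose let the fingers close. It gives the time, the measured TCP pose, the force, the opening and the grip force at its end, in the units of the state.
- readout.state(): the state, without advancing time (a new reading comes with each control period).
- get_image(name): name is "side" or "top"; returns (picture, depth): 384x512x3 uint8, red, green, blue; 384x512 float32, m along the optical axis (not along the pixel's ray), 0 where there is no reading.
- get_calibration(name): a dict with "mtx" (3x3 intrinsics, pixels), "dist_coeffs" ([k1, k2, p1, p2, k3] as OpenCV has them; the pictures are not rectified), "xyz" and "attitude" of the camera in the world. Camera axes: x right, y down, z forward; pixel columns grow to the right and rows downward; lengths in m; the calibration is good to about 2 mm. A picture is of the moment at which its call begins. get_calibration takes no time and is no camera call.
- job.job_done(): hands the job in; it is judged then, once.
The state is a dict: "time": time; "q": joint angles; "qd": joint speeds; "tau": joint torques, N m; "position": TCP position; "orientation": TCP orientation; "contact_force": force on the tool from outside, world axes, zero at the start; "ft_torque": the same for the moment, N m; "gripper_width": finger opening in m; "finger_force": force on a finger pad.
Only numpy, scipy, OpenCV 4.12 (cv2) and the standard library are available. Lean on these libraries where they do the work, as an engineer would, in place of code of your own. Each camera call takes 0.05 s, during which the arm holds its last target. There are 200 camera calls.

## Working session

There is one attempt and no reset: what is moved stays moved. The work goes in short steps, Python scripts to look and compute and a tool call to move; the robot and the scene stay as the last step left them, time stands still between calls to the robot, and variables do not carry over. Pictures are saved under pics/ and viewed, at most 10 in all, crops included, and the job is handed in when it is done.

Besides the shell and the picture viewer there is one more tool, called by a JSON object that holds its "method" and its "body". drive_tool: Moves the arm, as the interface text tells. Its arguments: {"type":"object","properties":{"increments":{"type":"array"},"newtons":{"type":"number"}},"required":["increments"]}

```bash
mkdir -p pics
cat > h.py <<'E'
import numpy as np, cv2
from scipy.spatial.transform import Rotation as R
from rig import readout, get_image, get_calibration, job
def save(n,rgb): cv2.imwrite(f'pics/{n}.png',rgb[:,:,::-1])
def world(name,uv,d):
    c=get_calibration(name); uv=np.array(uv,float).reshape(-1,1,2)
    p=cv2.undistortPoints(uv,np.array(c['mtx']),np.array(c['dist_coeffs'])).reshape(-1,2)
    P=np.c_[p,np.ones(len(p))]*np.array(d).reshape(-1,1)
    return P@rot(c).T+np.array(c['xyz'])
def rot(c):
    a=np.array(c['attitude']); return a if a.shape==(3,3) else R.from_quat(a).as_matrix()
def cloud(name,depth):
    v,u=np.mgrid[0:384,0:512]; return world(name,np.c_[u.ravel(),v.ravel()],depth.ravel()).reshape(384,512,3)
E
python3 - <<'E'
from h import *
for n in ('top','side'):
    i,d=get_image(n); save(n+'0',i); np.savez(n+'0.npz',i=i,d=d); c=get_calibration(n); print(n,c['xyz'],c['attitude'])
print(readout.state())
a=cv2.imread('pics/top0.png');b=cv2.imread('pics/side0.png')
E
```

```text
top [ 0.4151741  -0.05652776  0.94845055] [ 0.70754888 -0.70230359  0.0489185  -0.0612472 ]
side [ 0.47509729 -0.66603296  0.79063802] [ 0.93357229 -0.05565614  0.02296292 -0.35329574]
{'time': 0.1, 'q': array([-1.22728482e+00,  3.79346124e-01,  1.73470585e+00, -1.72074107e-05,
        1.02844775e+00, -3.33343012e-02]), 'qd': array([-0.00039382, -0.00248721,  0.00111939,  0.00178657,  0.00060694,
       -0.00090273]), 'tau': array([-3.22015640e-04, -7.65039897e+01, -4.35298097e+01,  6.51810458e-02,
        3.97658756e-02, -4.66655570e-05]), 'position': array([ 0.25743871, -0.65055213,  0.17916903]), 'orientation': array([ 9.82299929e-01,  1.87314291e-01, -7.73353658e-05, -4.46955278e-04]), 'contact_force': array([0.03040752, 0.80632819, 0.68301178]), 'ft_torque': array([ 0.0276167 ,  0.0413869 , -0.01148934]), 'finger_force': 0.0, 'gripper_width': 0.09114466458002621}
```

View pics/top0.png

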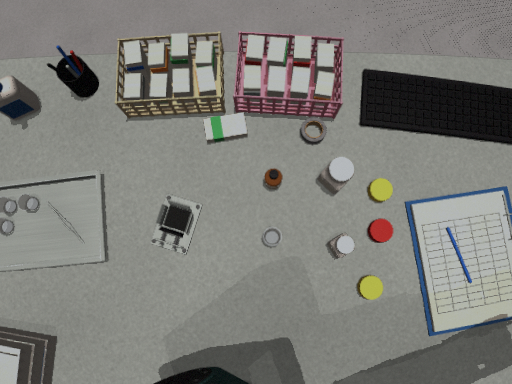

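View pics/side0.png

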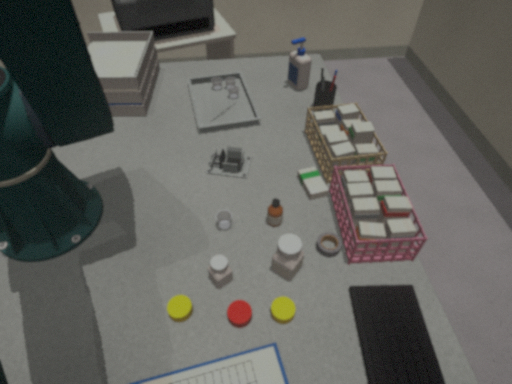

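Top view: large white jar at (339,173) and small jar at (343,245). The larger one fits the 58 mm body. The yellow and red caps at (381,190), (381,231) and (371,288) are look-alikes. The holder is at (177,222). I'll confirm this in an enlarged crop and measure.

Run:
```python
from h import *
z=np.load('top0.npz'); i,d=z['i'],z['d']
a=cv2.resize(i[140:205,305:370],(400,400),interpolation=cv2.INTER_CUBIC)
b=cv2.resize(i[190:260,142:212],(400,400),interpolation=cv2.INTER_CUBIC)
save('crop',np.hstack([a,b]))
C={n:cloud(n,np.load(n+'0.npz')['d']) for n in('top','side')}
T=C['top']; print('jar',T[173,339],'desk',T[200,300], 'small',T[245,343],'holder',T[222,177])
for n in C:
    P=C[n].reshape(-1,3); 
    P=P[np.linalg.norm(P[:,:2]-T[170,340,:2],axis=1)<.06]
    t=P[P[:,2]>.101]; (c,r)=cv2.minEnclosingCircle(t[:,:2].astype(np.float32)); print(n,'cap',c,r,np.median(t[:,2]),len(t))
    b=P[(P[:,2]>.03)&(P[:,2]<.075)]; print(' body',cv2.minAreaRect(b[:,:2].astype(np.float32)),len(b))
    P=C[n].reshape(-1,3); P=P[np.linalg.norm(P[:,:2]-T[222,177,:2],axis=1)<.09]
    for lo,hi in((.035,.06),(.02,.06),(.004,.012)):
        q=P[(P[:,2]>lo)&(P[:,2]<hi)]; print(' holder',lo,len(q),cv2.minAreaRect(q[:,:2].astype(np.float32)) if len(q)>4 else '')
```

```text
jar [ 0.60279569 -0.22248447  0.1069006 ] desk [ 5.60142570e-01 -1.48534690e-01 -1.88161012e-04] small [ 0.45052378 -0.23330833  0.07782288] holder [0.50434148 0.14209686 0.00968633]
top cap (0.6123479604721069, -0.22709806263446808) 0.028506912291049957 0.10888566060659954 518
 body ((0.6091029047966003, -0.22381481528282166), (0.05932094529271126, 0.05360729992389679), 47.92333221435547) 253
 holder 0.035 291 ((0.5126098394393921, 0.14349329471588135), (0.07729588449001312, 0.0731666088104248), 73.92707824707031)
 holder 0.02 501 ((0.49614301323890686, 0.14855220913887024), (0.0771629810333252, 0.10747019201517105), 73.24181365966797)
 holder 0.004 1279 ((0.4967285096645355, 0.1435440480709076), (0.15668809413909912, 0.16297893226146698), 27.948089599609375)
side cap (0.6122359037399292, -0.22966769337654114) 0.027869436889886856 0.10999629165543867 436
 body ((0.6105616092681885, -0.23117974400520325), (0.0556148961186409, 0.05793625861406326), 46.52931594848633) 427
 holder 0.035 163 ((0.5108771324157715, 0.14106133580207825), (0.07803445309400558, 0.07204075902700424), 72.88726043701172)
 holder 0.02 379 ((0.49507904052734375, 0.14627385139465332), (0.07763739675283432, 0.10608590394258499), 71.64627075195312)
 holder 0.004 505 ((0.504371702671051, 0.13129356503486633), (0.16441212594509125, 0.1447763293981552), 0.023456498980522156)
```

View pics/crop.png

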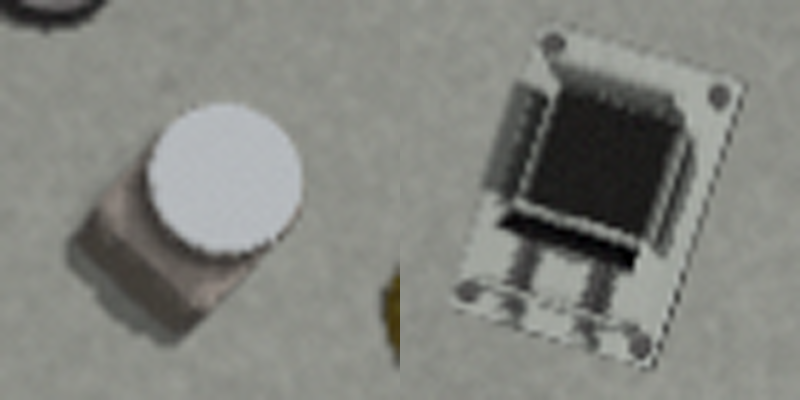

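The right tile of the crop shows the nest with its jaw on the lower edge, so holder x points up and slightly right, about -17° in world yaw. The left tile shows the white cap at (225,175) on the square body turned about 45°. Both cameras put the cap at about (0.612, -0.228), radius 28 mm, top at 0.109, all of which match. I'll approach with the tool's current yaw, which leaves plenty of wrist range for the later twist.

{"method": "drive_tool", "body": {"increments": [[2,2.4,0,0,0,0,9.12],[5,6,0,0,0,0,9.12],[8.5,10,0,0,0,0,9.12],[12,14.2,0,0,0,0,9.12],[15.5,18.4,0,0,0,0,9.12],[19,22.6,0,0,0,0,9.12],[22.5,26.8,0,0,0,0,9.12],[26,31,0,0,0,0,9.12],[29.5,35.2,0,0,0,0,9.12],[32.5,38.8,0,0,0,0,9.12],[34.6,41.3,0,0,0,0,9.12],[35.4,42.25,0,0,0,0,9.12]]}}

```text
time: 1.3
position: [0.6133, -0.2253, 0.1796]
orientation: [0.982, 0.188, 0.0, -0.0]
contact_force: [0.5, 1.2, -0.3]
gripper_width: 0.0915
finger_force: 0.0
```

Run:
```python
from h import *
s=readout.state(); print(s['time'],s['position'],s['q'],s['contact_force'])
# holder detail in holder frame
for n in('top','side'):
    P=cloud(n,np.load(n+'0.npz')['d']).reshape(-1,3)
    P=P[np.linalg.norm(P[:,:2]-[.505,.143],axis=1)<.08]
    q=P[P[:,2]>.035]; best=None
    for a in np.arange(-24,-9,.5):
        c,s_=np.cos(np.radians(a)),np.sin(np.radians(a)); x=(q[:,:2]-[.505,.143])@np.array([[c,-s_],[s_,c]])
        e=np.ptp(np.percentile(x[:,1],[2,98]))
        if best is None or e<best[0]: best=(e,a)
    print(n,best)
    a=np.radians(-17); c,s_=np.cos(a),np.sin(a)
    x=(P[:,:2]-[.505,.143])@np.array([[c,-s_],[s_,c]])*1000; zz=P[:,2]*1000
    g=np.full((13,13),-1)
    for k in range(13):
        for l in range(13):
            m=(abs(x[:,0]-(48-8*k))<4)&(abs(x[:,1]-(48-8*l))<4)
            if m.any(): g[k,l]=np.median(zz[m])
    print(g)
    m=zz>35; print('y edges',np.percentile(x[m,1],[1,99]),'x',np.percentile(x[m,0],[1,99]))
    m=zz>41; w=x[m]; print('top>41 ypos',np.median(w[(w[:,1]>20)&(abs(w[:,0])<20),1]),np.median(w[(w[:,1]<-20)&(abs(w[:,0])<20),1]),'x',np.median(w[(w[:,0]>25)&(abs(w[:,1])<20),0]))
```

```text
1.3 [ 0.6133454  -0.22534933  0.1795527 ] [-3.87920152e-01  3.07667517e-01  1.83268173e+00  3.96056999e-04
  1.00135174e+00  8.03833278e-01] [ 0.50681246  1.19989156 -0.29983607]
top (np.float64(0.07512849555052845), np.float64(-19.0))
[[ 4  6  3  5  6  4  4  4  5  5  7  5  0]
 [ 5  6 21 41 42 43 39 41 41  9  4  4  0]
 [ 5  4  6  8  8  8  7  8  8  7  5  4  0]
 [-1 43 22  8  8  8  8  8  9  8 17  4  0]
 [-1 44 19  7  7  7  7  8  7  9 13  4  0]
 [-1 44 21  7  8  7  8  8  7  8 17  5  0]
 [-1 43 23  9  7  8  7  7  8  7 16  5  0]
 [-1 45 23  8  8  7  8  7  8  8 15  5  0]
 [ 6 45 16  6  5  7  6  7  7  6  9  5  0]
 [ 4  6  5 39 42 40 41 40 41 21  4  6  0]
 [ 2  5  4 23 22  6  6 22 23  5  4  4  0]
 [ 0  5  5 20 21  3  5  8 22  6  5  4  0]
 [ 0  4  5 22 21  5  6 22 23  5  6  5  0]]
y edges [-35.68539835  40.59178024] x [-29.13426388  43.24133653]
top>41 ypos 37.650097538602985 -34.08616583368932 x 40.87678467035856
side (np.float64(0.0751656097445701), np.float64(-14.0))
[[-1  8  7  4  6  5  6  5  6  5  5  5  0]
 [ 1  6  7 10 15  7  7 16 14 18  5  5  1]
 [-1 -1 10 -1 23 -1 24  8 10  9  6  4  0]
 [-1 24 30  8  9  8  9  8 -1 -1 21  4  0]
 [-1 43 25  8  8  8 -1 -1 -1 -1 21  7  3]
 [-1 44 27  9  8  8 -1 -1 -1 -1 19  5  2]
 [-1 43 25  9  8  9 10 -1 -1 -1 27  5  0]
 [-1 -1 31  8  9  9 -1 -1 -1 -1 20  5  0]
 [-1 47 24  7  7  8 -1 -1 -1  2 21  5  0]
 [ 1  6  5 32 35 35 32 39 37 22  6  6  0]
 [-1 -1 -1 45 43 45 44  7 24 18  5  5  2]
 [-1 -1 -1 20 24  8 -1  6 13  6  4  4  3]
 [ 0  4 14 26 19 20 30 13 17 10 11  6  2]]
y edges [-38.17979021  38.25325569] x [-29.70330844  42.09502371]
top>41 ypos 34.927407560719914 -36.69289192032923 x 40.95739342661903
```

{"method": "drive_tool", "body": {"increments": [[0,0,-1.5,0,0,0,9.12],[0,0,-4,0,0,0,9.12],[0,0,-6.5,0,0,0,9.12],[0,0,-8.5,0,0,0,9.12],[0,0,-9.8,0,0,0,9.12],[0,0,-10.3,0,0,0,9.12],[0,0,-10.3,0,0,0,9.12]]}}

```text
time: 2.0
position: [0.6111, -0.2287, 0.0762]
orientation: [0.982, 0.187, -0.0, -0.0]
contact_force: [-1.0, 0.6, 0.2]
gripper_width: 0.0912
finger_force: 0.0
```

Run:
```python
from h import *
s=readout.state(); print(s['position'],s['contact_force'])
i,d=get_image('side'); save('g1',cv2.resize(i[200:320,200:360],(800,600),interpolation=cv2.INTER_CUBIC))
```

```text
[ 0.61109486 -0.22866189  0.07623824] [-0.95914389  0.61625366  0.16190599]
```

View pics/g1.png

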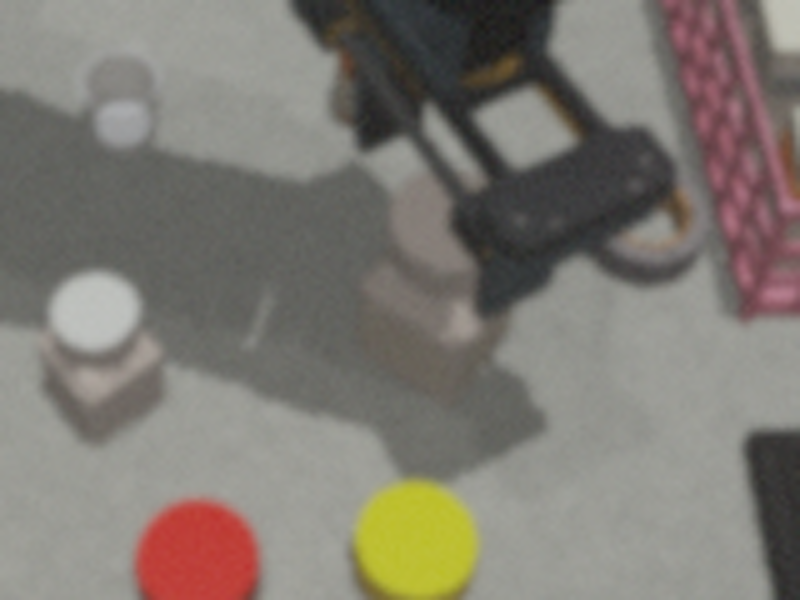

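The near finger sits at about crop (560,200) and the cap at (430,230). I'll check that against a projection before closing.

Run:
```python
from h import *
s=readout.state(); Rm=R.from_quat(s['orientation']).as_matrix(); p=s['position']
c=get_calibration('side'); Rc=rot(c)
def proj(P):
    return cv2.projectPoints(np.array(P,float),cv2.Rodrigues(Rc.T)[0],-Rc.T@np.array(c['xyz']),np.array(c['mtx']),np.array(c['dist_coeffs']))[0].reshape(-1,2)
f=[p+Rm@np.array(v) for v in([0,.0525,0],[0,-.0525,0],[.016,.059,0],[-.016,.059,0],[.016,.059,-.04],[-.016,.059,-.04],[0,0,-.032])]
print((proj(f)-200)*5); print(proj([[.612,-.228,.109]])*5-1000)
```

```text
[[503.04053821 346.20857894]
 [380.79144518 173.28453473]
 [541.46221878 342.39185829]
 [480.57206978 373.33655413]
 [552.55588951 294.93233395]
 [489.42131769 326.4686    ]
 [445.1705161  217.73545618]]
[[445.72278937 216.32492262]]
```

Run:
```python
from h import *
s=readout.state(); Rm=R.from_quat(s['orientation']).as_matrix(); p=s['position']
for n in('side','top'):
    i,d=get_image(n); W=cloud(n,d); L=(W-p)@Rm*1000
    if n=='side':
        for u,v in((490,310),(520,280),(545,265),(500,260),(480,240),(565,195),(660,180),(430,225),(410,100)):
            a,b=200+v//5,200+u//5; print((u,v),L[a,b].round(),W[a,b].round(3))
    m=(d>0)&(np.abs(L[...,0])<60)&(np.abs(L[...,1])<100)&(L[...,2]>-75)&(L[...,2]<15)&(W[...,2]>.07); q=L[m]
    for lo in range(-75,15,10):
        k=q[(q[:,2]>=lo)&(q[:,2]<lo+10)]
        if len(k): print(n,lo,len(k),np.percentile(k[:,0],[2,98]).round(),np.percentile(k[:,1],[2,98]).round())
```

```text
(490, 310) [-13.  55. -45.] [ 0.619 -0.285  0.122]
(520, 280) [ -25.   81. -116.] [ 0.618 -0.314  0.193]
(545, 265) [ -14.   81. -117.] [ 0.629 -0.309  0.194]
(500, 260) [ -37.   81. -139.] [ 0.607 -0.318  0.216]
(480, 240) [ -39.   70. -138.] [ 0.601 -0.308  0.215]
(565, 195) [  -9.   78. -157.] [ 0.632 -0.304  0.234]
(660, 180) [  26.   89. -157.] [ 0.669 -0.302  0.234]
(430, 225) [ -8.   1. -33.] [ 0.604 -0.232  0.11 ]
(410, 100) [  8. -46. -60.] [ 0.602 -0.183  0.137]
side -75 26 [-18.   7.] [-53.  55.]
side -65 46 [-18.  14.] [-51.  56.]
side -55 57 [-18.  14.] [-51.  55.]
side -45 53 [-19.  18.] [-50.  55.]
side -35 243 [-26.  20.] [-24.  26.]
side -25 47 [-27.  -1.] [-7. 27.]
side -15 34 [-27.  -3.] [-8. 27.]
side -5 51 [-27.   2.] [-12.  29.]
side 5 23 [-30.   0.] [-11.  31.]
```

Depth shows the open fingertips ending about 40 mm behind the TCP, so they probably swing on a linkage. I'll close partly, still clear of the cap, and measure again.

{"method": "drive_tool", "body": {"increments": [[0,0,0,0,0,0,6.6],[0,0,0,0,0,0,6.6],[0,0,0,0,0,0,6.6],[0,0,0,0,0,0,6.6]], "newtons": 20}}

```text
time: 2.55
position: [0.6116, -0.2284, 0.0769]
orientation: [0.982, 0.187, 0.0, 0.0]
contact_force: [0.5, 0.2, -0.7]
gripper_width: 0.0663
finger_force: 0.0
```

Run:
```python
from h import *
s=readout.state(); Rm=R.from_quat(s['orientation']).as_matrix(); p=s['position']
i,d=get_image('side'); W=cloud('side',d); L=(W-p)@Rm*1000
m=(d>0)&(np.abs(L[...,0])<22)&(np.abs(L[...,1])>30)&(np.abs(L[...,1])<80)&(L[...,2]>-100)&(L[...,2]<15); q=L[m]
for lo in range(-95,15,6):
    k=q[(q[:,2]>=lo)&(q[:,2]<lo+6)]
    if len(k): print(lo,len(k),np.percentile(k[:,0],[2,98]).round(),np.percentile(k[:,1],[2,98]).round())
save('g2',cv2.resize(i[200:290,240:360],(800,600),interpolation=cv2.INTER_CUBIC))
```

```text
-95 7 [-16.  -3.] [-37.  36.]
-89 13 [-18.  -2.] [-45.  45.]
-83 18 [-18.   1.] [-44.  45.]
-77 20 [-19.   5.] [-44.  45.]
-71 22 [-18.   6.] [-43.  44.]
-65 21 [-18.  10.] [-42.  44.]
-59 25 [-18.  12.] [-42.  43.]
-53 27 [-18.  14.] [-42.  43.]
-47 22 [-18.  14.] [-39.  42.]
-41 20 [-18.  11.] [-40.  41.]
-35 3 [-15.  -3.] [-35. -35.]
1 4 [-13.  -8.] [30. 33.]
7 9 [-14.  -2.] [30. 35.]
13 7 [-15.   0.] [30. 34.]
```

View pics/g2.png

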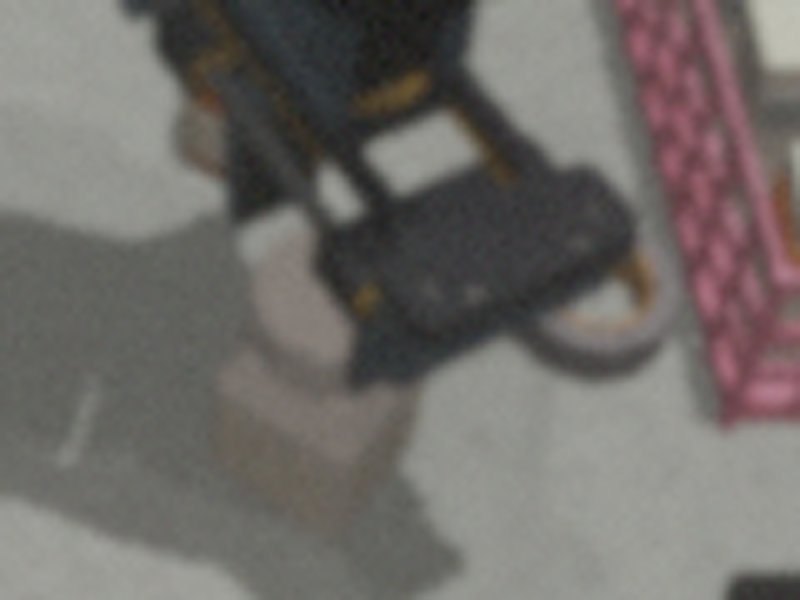

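The tips and the gripper body both read about 38 mm higher than the reported TCP implies, while the cap and desk depths read correctly. I trust the cameras here. I'll open, go 34 mm lower while watching the force, and look again.

{"method": "drive_tool", "body": {"increments": [[0,0,0,0,0,0,9.12],[0,0,0,0,0,0,9.12],[0,0,0,0,0,0,9.12],[0,0,-0.8,0,0,0,9.12],[0,0,-1.6,0,0,0,9.12],[0,0,-2.4,0,0,0,9.12],[0,0,-3.0,0,0,0,9.12],[0,0,-3.4,0,0,0,9.12],[0,0,-3.4,0,0,0,9.12]]}}

```text
time: 3.5
position: [0.6112, -0.2283, 0.0419]
orientation: [0.982, 0.187, -0.0, -0.0]
contact_force: [0.9, -0.7, 0.9]
gripper_width: 0.0911
finger_force: 0.0
```

```bash
cat >> h.py <<'E'
def tips(name='side',skip=30):
    s=readout.state(); Rm=R.from_quat(s['orientation']).as_matrix(); p=s['position']
    i,d=get_image(name); W=cloud(name,d); L=(W-p)@Rm*1000
    m=(d>0)&(np.abs(L[...,0])<22)&(np.abs(L[...,1])>skip)&(np.abs(L[...,1])<80)&(L[...,2]>-100)&(L[...,2]<0); q=L[m]
    for lo in range(-62,0,5):
        k=q[(q[:,2]>=lo)&(q[:,2]<lo+5)]
        if len(k): print(lo,len(k),np.percentile(k[:,1],[2,98]).round(),sum(k[:,1]>0))
    return i,d,W,L
E
python3 - <<'E'
from h import *
i,d,W,L=tips(skip=37)
save('g3',cv2.resize(i[200:290,240:360],(800,600),interpolation=cv2.INTER_CUBIC))
E
```

```text
-62 15 [-51.  57.] 7
-57 22 [-51.  56.] 9
-52 25 [-51.  56.] 13
-47 28 [-51.  55.] 14
-42 21 [-52.  54.] 10
-37 7 [-50.  38.] 1
-12 1 [38. 38.] 1
-2 1 [37. 37.] 1
```

View pics/g3.png

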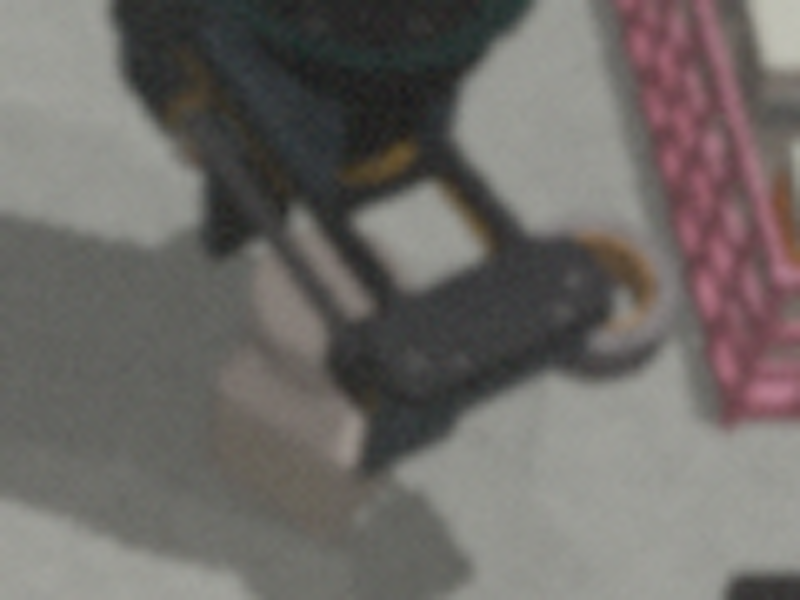

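The picture shows the near tip at (375,470) and the far tip at (215,250), both now below the cap top and above the shoulder. The 38 mm offset holds. Closing now.

{"method": "drive_tool", "body": {"increments": [[0,0,0,0,0,0,5.0],[0,0,0,0,0,0,5.0],[0,0,0,0,0,0,5.0],[0,0,0,0,0,0,5.0],[0,0,0,0,0,0,5.0],[0,0,0,0,0,0,5.0]], "newtons": 45}}

```text
time: 4.15
position: [0.6117, -0.2286, 0.0432]
orientation: [0.982, 0.187, 0.0, 0.0]
contact_force: [-2.0, 0.3, 6.0]
gripper_width: 0.054
finger_force: 57.4
```

{"method": "drive_tool", "body": {"increments": [[0,0,0.5,0,0,0,5.0],[0,0,1.5,0,0,0,5.0],[0,0,3,0,0,0,5.0],[0,0,5,0,0,0,5.0],[0,0,7,0,0,0,5.0],[0,0,9,0,0,0,5.0],[0,0,11,0,0,0,5.0],[0,0,12,0,0,0,5.0],[0,0,12.5,0,0,0,5.0],[0,0,12.5,0,0,0,5.0]], "newtons": 45}}

```text
time: 5.15
position: [0.6116, -0.2284, 0.1682]
orientation: [0.982, 0.187, 0.0, 0.0]
contact_force: [-0.2, -0.4, -4.3]
gripper_width: 0.0535
finger_force: 54.5
```

Run:
```python
from h import *
s=readout.state(); print(s['position'],s['contact_force'],s['ft_torque'])
i,d=get_image('side'); save('l1',cv2.resize(i[130:310,190:430],(800,600),interpolation=cv2.INTER_CUBIC))
```

```text
[ 0.61162061 -0.22844856  0.1682039 ] [-0.18705875 -0.37851803 -4.28395572] [-0.02041504 -0.04317466  0.01639746]
```

View pics/l1.png

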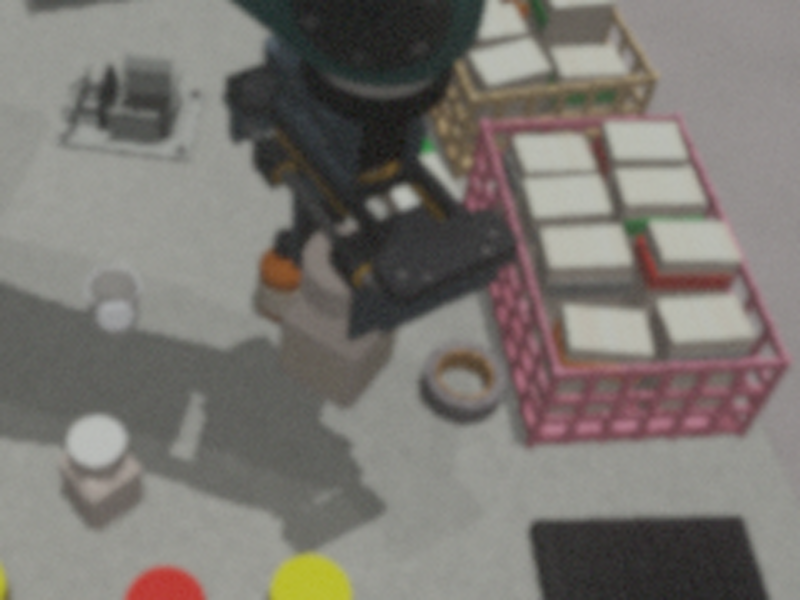

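The jar is lifted clear and hanging straight. Next I carry it to the holder with a +26° turn.

{"method": "drive_tool", "body": {"increments": [[-0.3,1.1,0,0,0,0.02,5.0],[-1,3.7,0,0,0,0.06,5.0],[-2,7.4,0,0,0,0.11,5.0],[-3.1,11.5,0,0,0,0.16,5.0],[-4.2,15.6,0,0,0,0.21,5.0],[-5.3,19.6,0,0,0,0.26,5.0],[-6.4,23.7,0,0,0,0.31,5.0],[-7.5,27.8,0,0,0,0.36,5.0],[-8.5,31.5,0,0,0,0.4,5.0],[-9.3,34.5,0,0,0,0.43,5.0],[-9.9,36.5,0,0,0,0.454,5.0],[-10.1,37.1,0,0,0,0.454,5.0]]}}

```text
time: 6.4
position: [0.509, 0.1445, 0.167]
orientation: [0.914, 0.405, -0.001, -0.0]
contact_force: [-0.7, 0.3, -3.0]
gripper_width: 0.0534
finger_force: 54.5
```

{"method": "drive_tool", "body": {"increments": [[0,0,0,0,0,0,5.0],[0,0,-1.5,0,0,0,5.0],[0,0,-3.5,0,0,0,5.0],[0,0,-5,0,0,0,5.0],[0,0,-5.5,0,0,0,5.0],[0,0,-5.5,0,0,0,5.0],[0,0,-5.5,0,0,0,5.0]]}}

```text
time: 7.1
position: [0.5109, 0.1424, 0.113]
orientation: [0.915, 0.403, 0.0, 0.0]
contact_force: [-0.1, -0.3, -3.0]
gripper_width: 0.0539
finger_force: 54.5
```

Run:
```python
from h import *
s=readout.state(); print(s['time'],s['position'],s['q'],s['contact_force'])
for n in('side','top'):
    i,d=get_image(n); np.savez(n+'1.npz',i=i,d=d); W=cloud(n,d)
    P=W.reshape(-1,3); P=P[(np.linalg.norm(P[:,:2]-s['position'][:2],axis=1)<.055)]
    b=P[(P[:,2]>.078)&(P[:,2]<.125)]; print(n,len(b),cv2.minAreaRect(b[:,:2].astype(np.float32)) if len(b)>9 else '',b[:,2].min() if len(b) else '')
    if n=='top': A=i[185:260,135:235]
    else: B=i[110:200,190:290]
save('h1',np.hstack([cv2.resize(A,(400,300),interpolation=cv2.INTER_CUBIC),cv2.resize(B,(333,300),interpolation=cv2.INTER_CUBIC)]))
```

```text
7.1 [0.51094598 0.14244055 0.11303779] [2.27933093e-01 2.10215036e-01 2.10778450e+00 3.22805946e-06
 8.23262527e-01 9.68314957e-01] [-0.06916767 -0.29769562 -2.98429434]
side 302 ((0.5170961022377014, 0.12389404326677322), (0.07511357963085175, 0.04007037729024887), 19.74944305419922) 0.07801266615175495
top 138 ((0.5034013390541077, 0.11924649775028229), (0.010606958530843258, 0.05879587307572365), 66.05730438232422) 0.07831500061029484
```

View pics/h1.png

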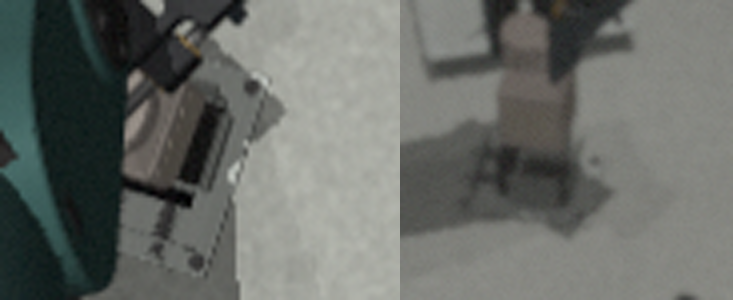

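Top tile: the jar sits over the nest with its faces parallel to the plates. Side tile: the body is directly above the holder. I'll do a same-camera check of the body's -y face against the nest centre.

Run:
```python
from h import *
a=np.radians(-16.8); M=np.array([[np.cos(a),-np.sin(a)],[np.sin(a),np.cos(a)]])
for n,c in(('side',(.5107,.141)),('top',(.5113,.1432))):
    z=np.load(n+'1.npz'); W=cloud(n,z['d']).reshape(-1,3)
    x=(W[:,:2]-c)@M*1000; zz=W[:,2]*1000
    m=(zz>74)&(zz<128)&(abs(x[:,0])<40)&(x[:,1]<-15)&(x[:,1]>-45); q=x[m]
    f=q[(abs(q[:,1]-np.median(q[:,1]))<4)&(abs(q[:,0])<24)]; k=np.polyfit(f[:,0],f[:,1],1)
    print(n,len(f),'face y at x=0',k[1],'tilt deg',np.degrees(np.arctan(k[0])),'x range',np.percentile(q[:,0],[1,2,50,98,99]), 'zmin',zz[m].min())
    for lo in range(70,130,8):
        g=q[(zz[m]>=lo)&(zz[m]<lo+8)]
        if len(g)>3: print(lo,len(g),np.percentile(g[:,0],[3,97]).round(1),np.median(g[:,1]).round(1))
```

```text
side 231 face y at x=0 -27.01154286513158 tilt deg -1.7458846019663752 x range [-28.99820793 -27.46629594   2.1151937   28.35358093  28.4471855 ] zmin 74.25548051904562
70 11 [-23.   26.7] -26.1
78 42 [-25.7  26.5] -26.8
86 41 [-29.3  28.2] -26.5
94 48 [-27.8  27.7] -26.8
102 42 [-23.6  28.4] -26.8
110 45 [-26.5  28.1] -26.5
118 47 [-26.   27.2] -26.7
126 16 [-22.5  26.9] -26.2
top 124 face y at x=0 -28.020344550386955 tilt deg -2.12001555394178 x range [-29.10950376 -28.50986174  -1.16731317  26.70700953  27.39361051] zmin 76.0121369264939
70 5 [-23.7   5.2] -27.5
78 18 [-28.   25.3] -27.6
86 23 [-26.9  26.2] -27.9
94 22 [-24.8  24.9] -28.0
102 22 [-25.5  24.2] -28.1
110 22 [-28.8  22.7] -28.0
118 32 [-26.2  25.4] -27.7
126 7 [-25.4  25.1] -27.4
```

The jar sits about 1.5 mm too far toward +y and is about 1.5 to 2° clockwise of the nest. I'll correct both and descend to just above the lips and into the flare.

{"method": "drive_tool", "body": {"increments": [[0.03,-0.15,0,0,0,0.026,5.0],[0.03,-0.15,-0.8,0,0,0.026,5.0],[0.03,-0.15,-1.8,0,0,0.026,5.0],[0.03,-0.15,-2.5,0,0,0.026,5.0],[0.03,-0.15,-3.0,0,0,0.026,5.0],[0.03,-0.15,-3.3,0,0,0.026,5.0],[0.03,-0.15,-3.3,0,0,0.026,5.0]]}}

```text
time: 7.9
position: [0.5108, 0.1411, 0.0793]
orientation: [0.91, 0.415, -0.0, -0.0]
contact_force: [0.3, -0.1, -3.5]
gripper_width: 0.0539
finger_force: 54.6
```

{"method": "drive_tool", "body": {"increments": [[0,0,-0.3,0,0,0,5.0],[0,0,-0.6,0,0,0,5.0],[0,0,-0.9,0,0,0,5.0],[0,0,-1.2,0,0,0,5.0],[0,0,-1.2,0,0,0,5.0]]}}

```text
time: 8.4
position: [0.5111, 0.1412, 0.0679]
orientation: [0.91, 0.415, 0.0, 0.0]
contact_force: [-0.3, 0.9, -1.3]
gripper_width: 0.0539
finger_force: 54.8
```

{"method": "drive_tool", "body": {"increments": [[0,0,-0.3,0,0,0,5.0],[0,0,-0.6,0,0,0,5.0],[0,0,-0.9,0,0,0,5.0],[0,0,-0.9,0,0,0,5.0]]}}

```text
time: 8.8
position: [0.5109, 0.1412, 0.0587]
orientation: [0.91, 0.415, 0.0, -0.0]
contact_force: [-0.6, 1.4, -2.3]
gripper_width: 0.0536
finger_force: 54.8
```

{"method": "drive_tool", "body": {"increments": [[0,0,-0.2,0,0,0,5.0],[0,0,-0.4,0,0,0,5.0],[0,0,-0.4,0,0,0,5.0]]}}

```text
time: 9.1
position: [0.5109, 0.1411, 0.0548]
orientation: [0.91, 0.415, 0.0, -0.0]
contact_force: [-0.4, 1.7, 0.8]
gripper_width: 0.054
finger_force: 55.2
```

{"method": "drive_tool", "body": {"increments": [[0,0,-0.2,0,0,0,5.0],[0,0,-0.3,0,0,0,5.0],[0,0,-0.3,0,0,0,5.0]]}}

```text
time: 9.4
position: [0.5109, 0.1411, 0.0518]
orientation: [0.91, 0.415, 0.0, -0.0]
contact_force: [-1.6, 1.7, 2.6]
gripper_width: 0.0536
finger_force: 55.5
```

{"method": "drive_tool", "body": {"increments": [[0,0,-0.1,0,0,0,5.0],[0,0,-0.2,0,0,0,5.0],[0,0,-0.2,0,0,0,5.0]]}}

```text
time: 9.7
position: [0.5111, 0.1412, 0.0509]
orientation: [0.91, 0.415, 0.0, -0.0]
contact_force: [-10.7, 0.4, 25.5]
gripper_width: 0.0539
finger_force: 59.4
```

{"method": "drive_tool", "body": {"increments": [[0,0,-0.1,0,0,0,5.0],[0,0,-0.2,0,0,0,5.0],[0,0,-0.2,0,0,0,5.0]]}}

```text
time: 10.0
position: [0.5116, 0.1413, 0.05]
orientation: [0.91, 0.415, 0.0, 0.0]
contact_force: [-17.0, -2.1, 48.1]
gripper_width: 0.0538
finger_force: 66.1
```

The jar bottomed at TCP z of about 0.051, which puts the underside at about 0.008, the floor height. I'll ease the push back and check the seating.

{"method": "drive_tool", "body": {"increments": [[0,0,0.1,0,0,0,5.0],[-0.03,0.0,0.2,0,0,0,5.0],[-0.06,0.02,0.2,0,0,0,5.0],[-0.06,0.02,0.2,0,0,0,5.0]]}}

```text
time: 10.4
position: [0.5113, 0.1414, 0.051]
orientation: [0.91, 0.415, 0.001, 0.0]
contact_force: [-5.6, -2.9, 20.8]
gripper_width: 0.0535
finger_force: 58.1
```

Run:
```python
from h import *
s=readout.state(); print(s['position'],s['contact_force'],s['ft_torque'])
a=np.radians(-16.8); M=np.array([[np.cos(a),-np.sin(a)],[np.sin(a),np.cos(a)]])
for n,c in(('side',(.5107,.141)),('top',(.5113,.1432))):
    i,d=get_image(n); W=cloud(n,d)
    x=(W[...,:2]-c)@M*1000; zz=W[...,2]*1000
    m=(d>0)&(zz>46)&(zz<66)&(abs(x[...,0])<40)&(x[...,1]<-15)&(x[...,1]>-34); q=x[m]
    print(n,'face',np.median(q[:,1]),np.percentile(q[:,0],[3,97]),len(q))
    m=(d>0)&(zz>66)&(zz<80)&(abs(x[...,0])<28)&(x[...,1]<-18)&(x[...,1]>-27)
    for lo,hi in((-28,-10),(-10,10),(10,28)):
        k=m&(x[...,0]>lo)&(x[...,0]<hi); print(' shoulder z',lo,k.sum(),np.median(zz[k]) if k.any() else '')
    m=(d>0)&(zz>25)&(zz<46)&(x[...,0]<-18)&(x[...,0]>-45)&(abs(x[...,1])<26); q=x[m]
    print(' jaw x',np.percentile(q[:,0],[3,50,97]) if m.any() else '')
    if n=='side': save('s1',cv2.resize(i[100:190,190:310],(800,600),interpolation=cv2.INTER_CUBIC))
```

```text
[0.51128289 0.14135973 0.05095905] [-5.6106947  -2.89133784 20.83084768] [-0.49410766  0.99799489  0.1390934 ]
side face -27.904108039676387 [-28.63193003  28.39987139] 99
 shoulder z -28 20 75.17503221478178
 shoulder z -10 24 74.39720904109865
 shoulder z 10 19 73.35173658023109
 jaw x [-41.1998284  -35.91484933 -26.0869372 ]
top face -29.307079298592456 [-34.77141997  25.69844583] 58
 shoulder z -28 27 75.8716856736289
 shoulder z -10 19 75.96355427485125
 shoulder z 10 7 75.80844429873257
 jaw x [-43.07085449 -32.48639226 -28.68041047]
```

View pics/s1.png

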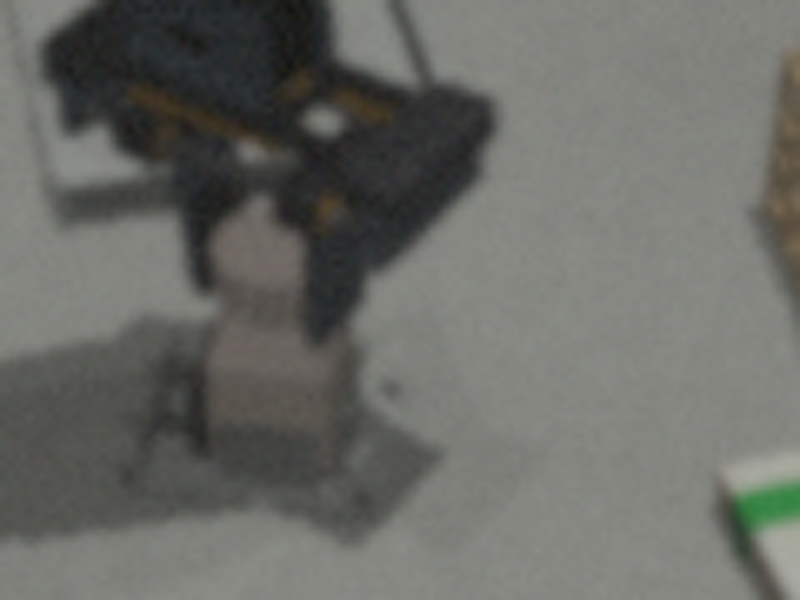

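Run:
```python
from h import *
a=np.radians(-44.3); M=np.array([[np.cos(a),-np.sin(a)],[np.sin(a),np.cos(a)]])
for n,c in(('side',(.6122,-.2297)),('top',(.6123,-.2271))):
    W=cloud(n,np.load(n+'0.npz')['d'])
    x=(W[...,:2]-c)@M*1000; zz=W[...,2]*1000
    m=(zz>55)&(zz<73)&(abs(x[...,0])<28)&(x[...,1]<-18)&(x[...,1]>-27)
    for lo,hi in((-28,-10),(-10,10),(10,28)):
        k=m&(x[...,0]>lo)&(x[...,0]<hi); print(n,' shoulder z',lo,k.sum(),np.median(zz[k]) if k.any() else '')
    m=(zz>-5)&(zz<5)&(np.hypot(x[...,0],x[...,1])<100)&(np.hypot(x[...,0],x[...,1])>60); print('desk',np.median(zz[m]))
    W=cloud(n,np.load(n+'0.npz')['d']); m=(np.hypot(W[...,0]-.505,W[...,1]-.14)<.12)&(np.hypot(W[...,0]-.505,W[...,1]-.14)>.09); print('desk at holder',np.median(W[m][:,2]))
```

```text
side  shoulder z -28 36 68.04659054896072
side  shoulder z -10 39 68.60338893597817
side  shoulder z 10 44 65.76337355947165
desk 0.5162262453034527
desk at holder 0.0009818348266378285
top  shoulder z -28 24 68.02901678318301
top  shoulder z -10 3 65.91960518842276
top  shoulder z 10 1 65.24612660998486
desk -0.3373313256503918
desk at holder 0.00020478269847523656
```

The shoulder rose 7 to 8 mm compared with when it stood on the desk, so the jar is seated on the 8 mm floor. Next I unscrew anticlockwise, rising with the thread (2.23 mm/rad) and keeping a light push.

{"method": "drive_tool", "body": {"increments": [[0,0,0.03,0,0,0,5.0],[0,0,0.03,0,0,0,5.0],[0,0,0.06,0,0,0.13,5.0],[0,0,0.09,0,0,0.26,5.0],[0,0,0.12,0,0,0.4,5.0],[0,0,0.12,0,0,0.4,5.0]], "newtons": 60}}

```text
time: 11.1
position: [0.5112, 0.1413, 0.0515]
orientation: [0.807, 0.59, 0.001, 0.0]
contact_force: [0.5, -0.9, 7.2]
gripper_width: 0.0537
finger_force: 60.0
```

```bash
python3 -c "
from h import *
s=readout.state(); print(s['q'],s['contact_force'],s['ft_torque'],s['finger_force'])"
```

```text
[ 2.25912411e-01  3.14544331e-01  2.12390073e+00 -2.59152123e-04
  7.01487146e-01  5.35044364e-01] [ 0.46894505 -0.93069999  7.16110631] [-0.10178172 -0.09098407  0.09196078] 60.00029676128179
```

{"method": "drive_tool", "body": {"increments": [[0,0,0.03,0,0,0.14,5.0],[0,0,0.06,0,0,0.28,5.0],[0,0,0.09,0,0,0.42,5.0],[0,0,0.12,0,0,0.56,5.0],[0,0,0.15,0,0,0.7,5.0],[0,0,0.17,0,0,0.8,5.0],[0,0,0.17,0,0,0.8,5.0]]}}

```text
time: 11.8
position: [0.5108, 0.1412, 0.0527]
orientation: [0.516, 0.857, 0.0, 0.0]
contact_force: [1.7, 0.1, 0.5]
gripper_width: 0.0536
finger_force: 60.0
```

Run:
```python
from h import *
s=readout.state(); print(s['q'],s['contact_force'],s['ft_torque'],s['finger_force'])
a=np.radians(-16.8); M=np.array([[np.cos(a),-np.sin(a)],[np.sin(a),np.cos(a)]])
for n,c in(('side',(.5107,.141)),('top',(.5113,.1432))):
    i,d=get_image(n); W=cloud(n,d)
    x=(W[...,:2]-c)@M*1000; zz=W[...,2]*1000
    m=(d>0)&(zz>46)&(zz<66)&(abs(x[...,0])<40)&(x[...,1]<-15)&(x[...,1]>-34); q=x[m]
    print(n,'face',np.median(q[:,1]),np.percentile(q[:,0],[3,97]),len(q), 'tilt',np.degrees(np.polyfit(q[:,0],q[:,1],1)[0]))
    m=(d>0)&(zz>66)&(zz<80)&(abs(x[...,0])<28)&(x[...,1]<-18)&(x[...,1]>-27)
    print(' shoulder z',m.sum(),np.median(zz[m]))
```

```text
[ 2.25883459e-01  3.11986244e-01  2.12414617e+00 -2.08734119e-04
  7.04459013e-01 -2.61307041e-01] [1.74669073 0.07130094 0.49819397] [ 0.01658322 -0.41743321  0.01184199] 59.99859941191971
side face -28.213461609633896 [-27.63542973  28.64351002] 101 tilt 1.6811184196819429
 shoulder z 65 75.57196300316804
top face -29.011027793274366 [-2.41476828 31.7898983 ] 24 tilt 5.951705960292433
 shoulder z 25 75.6220471405844
```

{"method": "drive_tool", "body": {"increments": [[0,0,0.01,0,0,0.14,5.0],[0,0,0.04,0,0,0.28,5.0],[0,0,0.07,0,0,0.42,5.0],[0,0,0.1,0,0,0.56,5.0],[0,0,0.13,0,0,0.7,5.0],[0,0,0.15,0,0,0.8,5.0],[0,0,0.15,0,0,0.8,5.0]]}}

```text
time: 12.6
position: [0.5106, 0.1414, 0.0543]
orientation: [0.142, 0.99, 0.0, 0.0]
contact_force: [1.1, 1.5, 1.3]
gripper_width: 0.0537
finger_force: 60.0
```

{"method": "drive_tool", "body": {"increments": [[0,0,0.03,0,0,0.14,5.0],[0,0,0.06,0,0,0.28,5.0],[0,0,0.09,0,0,0.42,5.0],[0,0,0.09,0,0,0.56,5.0],[0,0,0.09,0,0,0.65,5.0],[0,0,0.09,0,0,0.65,5.0]]}}

```text
time: 13.2
position: [0.5107, 0.1414, 0.0554]
orientation: [-0.181, 0.984, -0.0, 0.0]
contact_force: [1.4, -0.4, 5.4]
gripper_width: 0.0535
finger_force: 60.0
```

```bash
python3 -c "
from h import *
s=readout.state(); print(s['q'],s['contact_force'],s['ft_torque'],s['finger_force'])"
```

```text
[ 2.26059900e-01  3.07323325e-01  2.12365740e+00 -6.82025868e-05
  7.09812074e-01 -1.70773059e+00] [ 1.38484065 -0.41641204  5.39945656] [ 0.12116637 -0.2377588   0.08043181] 60.00055689364672
```

{"method": "drive_tool", "body": {"increments": [[0,0,0.05,0,0,0,5.0],[0,0,0.1,0,0,0,5.0],[0,0,0.1,0,0,0,5.0]]}}

```text
time: 13.5
position: [0.5103, 0.1413, 0.056]
orientation: [-0.181, 0.984, -0.0, 0.0]
contact_force: [2.0, -1.1, -0.7]
gripper_width: 0.0536
finger_force: 60.0
```

{"method": "drive_tool", "body": {"increments": [[0,0,0.05,0,0,0,5.0],[0,0,0.1,0,0,0,5.0],[0,0,0.1,0,0,0,5.0]]}}

```text
time: 13.8
position: [0.5102, 0.1413, 0.057]
orientation: [-0.181, 0.983, -0.0, -0.0]
contact_force: [1.7, -0.3, -2.6]
gripper_width: 0.0536
finger_force: 60.0
```

{"method": "drive_tool", "body": {"increments": [[0,0,0.05,0,0,0,5.0],[0,0,0.1,0,0,0,5.0],[0,0,0.1,0,0,0,5.0]]}}

```text
time: 14.1
position: [0.5102, 0.1413, 0.0581]
orientation: [-0.182, 0.983, -0.0, -0.0]
contact_force: [1.4, -0.0, -1.0]
gripper_width: 0.0536
finger_force: 60.0
```

It's free, with no pull on the jar. Lifting straight up.

{"method": "drive_tool", "body": {"increments": [[0,0,0.2,0,0,0,5.0],[0,0,0.6,0,0,0,5.0],[0,0,1.1,0,0,0,5.0],[0,0,1.7,0,0,0,5.0],[0,0,2.3,0,0,0,5.0],[0,0,2.9,0,0,0,5.0],[0,0,3.2,0,0,0,5.0],[0,0,3.3,0,0,0,5.0],[0,0,3.3,0,0,0,5.0],[0,0,3.3,0,0,0,5.0]]}}

```text
time: 15.1
position: [0.5101, 0.1412, 0.0908]
orientation: [-0.182, 0.983, -0.0, -0.0]
contact_force: [-0.2, 0.2, -0.9]
gripper_width: 0.0534
finger_force: 60.0
```

Run:
```python
from h import *
s=readout.state(); print(s['time'],s['position'],s['contact_force'],s['ft_torque'],s['finger_force'])
a=np.radians(-16.8); M=np.array([[np.cos(a),-np.sin(a)],[np.sin(a),np.cos(a)]])
n,c='side',(.5107,.141)
i,d=get_image(n); W=cloud(n,d)
x=(W[...,:2]-c)@M*1000; zz=W[...,2]*1000
m=(d>0)&(zz>66)&(zz<80)&(abs(x[...,0])<28)&(x[...,1]<-18)&(x[...,1]>-27)
print(' shoulder z',m.sum(),np.median(zz[m]))
save('f1',cv2.resize(i[90:180,190:310],(800,600),interpolation=cv2.INTER_CUBIC))
```

```text
15.1 [0.51008974 0.14124846 0.09082674] [-0.24225297  0.16380481 -0.90495064] [ 0.117689   -0.16672142 -0.00971538] 59.99989529605955
 shoulder z 63 74.98004210083752
```

View pics/f1.png

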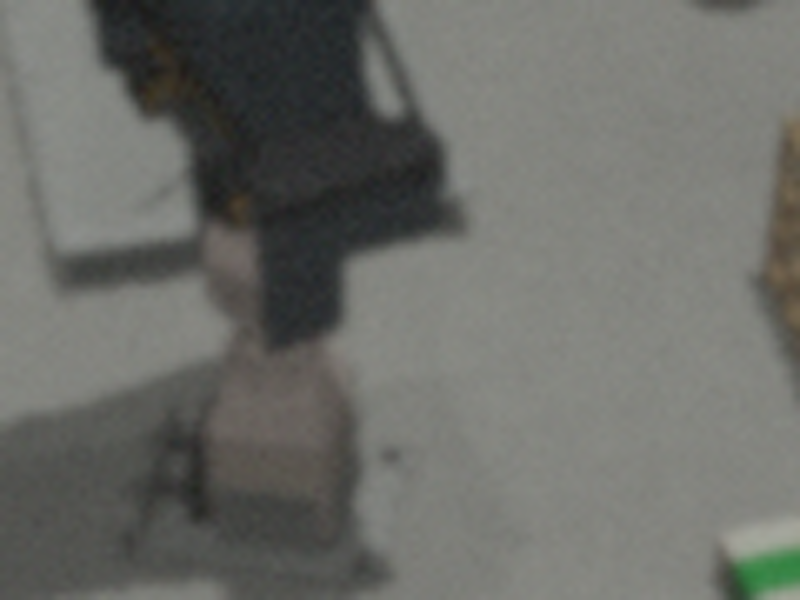

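The cap (230,265) is held above the jar's neck (about (285,360)), and the shoulder height is unchanged at 75 mm, so the jar stayed seated. Handing in.

```bash
python3 -c "
from rig import job
print(job.job_done())"
```

```text
the job is handed in; nothing more can be done
None
```

The jar is seated on the holder floor, and its cap is unscrewed and held level about 24 mm above the open mouth; the job was handed in at about 15 s, and I did not re-check the other items on the desk by camera at the end.

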